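# Close the vents of the sterilised canisters

### The job

Close the canisters in the order they came out of the steriliser by pressing the white vent plug on each lid fully down: first on the blue canister, then the yellow, then the green. Press lightly from above, stopping once the plug is home, and leave the canisters standing where they are: do not pick them up or push them about. Leave the red canister open and the other things alone.

Things in the scene. Friction and masses are not known exactly. Their poses are not given: they have to be found in the camera images.
- blue_canister: Loose steel instrument canister (about 0.5 kg) with a blue lid: 124 long (its x) x 72 wide (its y) mm at the lid, 50 mm tall to the lid's top. Origin: centre of its underside; z up. On the lid, 28 mm from the middle towards +x, is a round vent plug with a white cap (the blue plug); 34 mm towards -x a steel carry handle (8 mm bar, 56 mm along y) arches to 74 mm above the underside.
- blue_plug_top (a point): Centre of the flat white cap, 30 mm across and 4 mm thick, on the vent plug of the blue canister; z up. The cap's top is about 72 mm above the work surface with the plug up and 62 mm with it fully down and let go (12 mm above the lid). The cap is sprung, gives up to 6 mm, 2 N for each mm, while pressed, then springs back. The point moves with the cap.
- blue_plug (a joint): Travel of the blue canister's vent plug in m, without the give of its cap: about 0 up (open, may begin up to 0.001), 0.010 fully down (closed, a stop). It slides straight down against a steady rub of about 3 N (the cap first gives about 1.5 mm), has no return spring and stays where it is left; a push of 6 to 7 N means it is home.
- yellow_canister: Loose steel instrument canister (about 0.5 kg) with a yellow lid: 124 long (its x) x 72 wide (its y) mm at the lid, 50 mm tall to the lid's top. Origin: centre of its underside; z up. On the lid, 28 mm from the middle towards +x, is a round vent plug with a white cap (the yellow plug); 34 mm towards -x a steel carry handle (8 mm bar, 56 mm along y) arches to 74 mm above the underside.
- yellow_plug_top (a point): Centre of the flat white cap, 30 mm across and 4 mm thick, on the vent plug of the yellow canister; z up. The cap's top is about 72 mm above the work surface with the plug up and 62 mm with it fully down and let go (12 mm above the lid). The cap is sprung, gives up to 6 mm, 2 N for each mm, while pressed, then springs back. The point moves with the cap.
- yellow_plug (a joint): Travel of the yellow canister's vent plug in m, without the give of its cap: about 0 up (open, may begin up to 0.001), 0.010 fully down (closed, a stop). It slides straight down against a steady rub of about 3 N (the cap first gives about 1.5 mm), has no return spring and stays where it is left; a push of 6 to 7 N means it is home.
- green_canister: Loose steel instrument canister (about 0.5 kg) with a green lid: 124 long (its x) x 72 wide (its y) mm at the lid, 50 mm tall to the lid's top. Origin: centre of its underside; z up. On the lid, 28 mm from the middle towards +x, is a round vent plug with a white cap (the green plug); 34 mm towards -x a steel carry handle (8 mm bar, 56 mm along y) arches to 74 mm above the underside.
- green_plug_top (a point): Centre of the flat white cap, 30 mm across and 4 mm thick, on the vent plug of the green canister; z up. The cap's top is about 72 mm above the work surface with the plug up and 62 mm with it fully down and let go (12 mm above the lid). The cap is sprung, gives up to 6 mm, 2 N for each mm, while pressed, then springs back. The point moves with the cap.
- green_plug (a joint): Travel of the green canister's vent plug in m, without the give of its cap: about 0 up (open, may begin up to 0.001), 0.010 fully down (closed, a stop). It slides straight down against a steady rub of about 3 N (the cap first gives about 1.5 mm), has no return spring and stays where it is left; a push of 6 to 7 N means it is home.
- red_canister: Loose steel instrument canister (about 0.5 kg) with a red lid: 124 long (its x) x 72 wide (its y) mm at the lid, 50 mm tall to the lid's top. Origin: centre of its underside; z up. On the lid, 28 mm from the middle towards +x, is a round vent plug with a white cap (the red plug); 34 mm towards -x a steel carry handle (8 mm bar, 56 mm along y) arches to 74 mm above the underside. Stays open.
- red_plug_top (a point): Centre of the flat white cap, 30 mm across and 4 mm thick, on the vent plug of the red canister; z up. The cap's top is about 72 mm above the work surface with the plug up and 62 mm with it fully down and let go (12 mm above the lid). The cap is sprung, gives up to 6 mm, 2 N for each mm, while pressed, then springs back. The point moves with the cap.
- red_plug (a joint): Travel of the red canister's vent plug in m, without the give of its cap: about 0 up (open, may begin up to 0.001), 0.010 fully down (closed, a stop). It slides straight down against a steady rub of about 3 N (the cap first gives about 1.5 mm), has no return spring and stays where it is left; a push of 6 to 7 N means it is home.
- bottle: Bystander: loose white oil bottle with a blue cap, 48 mm across, 100 mm tall, standing. Origin: centre of its underside.
- bowl: Bystander: loose steel bowl, 100 mm across, 40 mm tall. Origin: centre of its underside.
- brush: Bystander: loose cleaning brush lying flat on the left side. Origin: under its middle; x along the brush.

How it is judged:
By the outcome, as a careful person would: the job done as asked, in the order asked, and still so for the second after the job is handed in, with the robot touching nothing.
It also fails if it takes over 42 s, if anything falls off the work surface, if the arm or the gripper's body presses on something with over 40 N, if the wrist force passes 120 N, or if a joint passes its speed limit or range.

### The arm

A 6-joint arm with a two-finger parallel gripper is mounted at the origin on the work surface. World frame = base frame: x ahead of the robot, y to its left, z up, the work surface at z = 0. Lengths are in m, angles in rad, forces in N, time in s.
With the tool pointing down it reaches from about 0.325 to 0.9 m from the base axis. Payload 6.1 kg.
Tool frame: the origin (TCP) lies midway between the tips of the shut fingers; the grasp point (between the pads) lies 19 mm behind it; x points along the fingers, y is the direction in which the jaws open and shut, and the axes are right-handed (so a half turn about x gives the same grasp; the last joint's range is limited). The gripper opens to 85 mm and grips with 20 to 120 N. Pads are 22 mm wide; open, the fingers measure 114 mm over their backs; the gripper's body (76 mm by 85 mm) begins 54 mm behind the grasp point. The pads swing forward as they close: fully open they stand 13 mm farther back than shut.
Start: joints at [1.109, 0.22, 1.526, -0, 1.395, -0.126], TCP at [0.206, 0.59, 0.231] pointing down, gripper open.
Joint ranges: [-2.98, 2.98], [-0.91, 2.08], [0.09, 2.57], [-1.24, 4.39], [0.2, 2.65], [-2.68, 2.68]. Speed limits (rad/s): [2.57, 2.57, 3.01, 3.14, 3.14, 3.14].

### API

Orientations are given as [roll, pitch, yaw] about the fixed x, y, z axes, in that order (R = Rz(yaw) Ry(pitch) Rx(roll)).
In Python, from plant import movep, move_l, set_joints, gripper_to, hold, inverse_kinematics, observe, get_image, get_calibration, Unreachable, job_done gives the robot as it stands. Calls block until the motion is done:
- movep(position, orientation): joint-space move of the TCP to a pose.
- move_l(position, feed=0.15, rotation=None, max_force=None): straight line of the TCP; rotation=None keeps the orientation; feed is the mean speed in m/s. With max_force (N) it stops when the force on the tool has changed by that much, and returns True; else False.
- set_joints(angles): joint-space move.
- gripper_to(opening, f_grip=None): finger opening in m; f_grip is the grip in N (None keeps the last); returns when the fingers have stopped.
- hold(seconds).
- inverse_kinematics(position, orientation): joint angles nearest the present ones, or None.
- observe(): the state.
- get_image(name): name is "scene" or "side" or "wrist"; returns (picture, depth): 480x640x3 uint8, red, green, blue; 480x640 float32, m along the optical axis (not along the pixel's ray), 0 where there is no reading.
- get_calibration(name): a dict with "intrinsics" (3x3 intrinsics, pixels), "dist_coeffs" ([k1, k2, p1, p2, k3] as OpenCV has them; the pictures are not rectified), "world_from_camera" (4x4, takes a point from camera to world coordinates). Camera axes: x right, y down, z forward; pixel columns grow to the right and rows downward; lengths in m; the calibration is good to about 2 mm. A picture is of the moment at which its call begins: read the wrist's pose just before it. get_calibration takes no time and is no camera call; for the wrist camera it gives the pose at the moment of the call.
A pose or a line that the arm cannot do raises Unreachable and nothing moves.
- job_done(): hands the job in, once; it reports no verdict.
The state is a dict: "time_s": time; "q": joint angles; "joint_velocities": joint speeds; "joint_torque": joint torques, N m; "eef_pos": TCP position; "tcp_rot": TCP orientation; "ft_force": force on the tool from outside, world axes, zero at the start; "torque": the same for the moment, N m; "opening": finger opening in m.
Only numpy, scipy, OpenCV 4.12 (cv2) and the standard library are available. Lean on these libraries where they do the work, as an engineer would, in place of code of your own. Each camera call takes 0.05 s, during which the arm holds its last target. There are 200 camera calls.

## Working session

There is one attempt and no reset: what is moved stays moved. The work goes in short steps, each a Python script; the robot and the scene stay as the last script left them, time stands still between calls to the robot, and variables do not carry over. Pictures are saved under pics/ and viewed, about 8 in all and at most 12, crops included, and the job is handed in when it is done.

```bash
mkdir -p pics; ls; python3 - <<'E'
from plant import *
import cv2,numpy as np
for n in("scene","side"):
    p,d=get_image(n);c=get_calibration(n)
    cv2.imwrite(f"pics/{n}0.png",p[:,:,::-1]);np.savez(f"{n}0.npz",p=p,d=d,K=c["intrinsics"],D=c["dist_coeffs"],T=c["world_from_camera"])
    print(n,np.round(c["world_from_camera"],3).tolist(),np.round(c["dist_coeffs"],3))
print(observe())
E
```

```text
pics
scene [[0.765, 0.407, -0.499, 1.137], [0.644, -0.474, 0.6, -0.587], [0.008, -0.781, -0.625, 0.75], [0.0, 0.0, 0.0, 1.0]] [-0.143  0.     0.     0.     0.   ]
side [[0.714, -0.549, 0.435, 0.065], [-0.7, -0.548, 0.457, -0.48], [-0.013, -0.631, -0.776, 1.023], [0.0, 0.0, 0.0, 1.0]] [-0.086  0.     0.     0.     0.   ]
{'time_s': 0.1, 'q': array([ 1.10885676e+00,  2.21176109e-01,  1.52752719e+00, -1.92172109e-05,
        1.39468684e+00, -1.26098215e-01]), 'joint_velocities': array([-0.00023374, -0.00223659, -0.00281184,  0.00063324,  0.0008002 ,
        0.00181079]), 'joint_torque': array([ 1.05247575e-03, -4.98238742e+01, -3.90551627e+01, -1.51696404e-04,
        5.51256118e-03, -6.02353521e-05]), 'eef_pos': array([0.20573571, 0.58957795, 0.23027462]), 'tcp_rot': array([-1.68637249,  1.56899874, -2.02221046]), 'ft_force': array([ 0.00933267, -0.49557462, -1.04639043]), 'torque': array([ 0.01275459,  0.04156539, -0.01983858]), 'opening': 0.08516639609308373}
```

View pics/scene0.png

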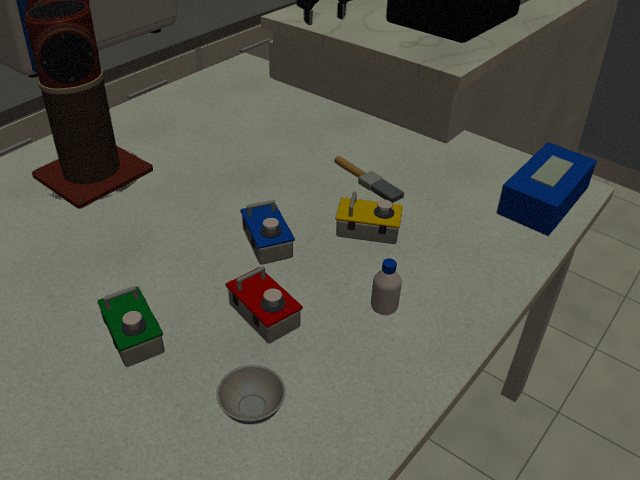

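View pics/side0.png

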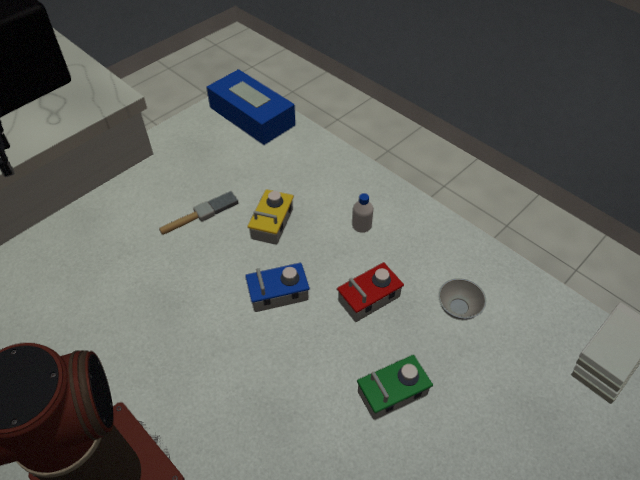

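Both views show all four canisters. Caps in the scene view: blue (271,226), yellow (384,208), green (133,320), red (272,298). In the side view: blue (290,274), yellow (274,198), green (409,373), red (382,276). The arm is out of the way in both, so I'll locate caps and lids from depth.

```bash
cat > loc.py <<'E'
import cv2,numpy as np
seeds={"scene":dict(blue=(271,224),yellow=(384,206),green=(133,318),red=(272,296)),
"side":dict(blue=(290,273),yellow=(274,197),green=(409,372),red=(382,275))}
def cloud(d,K,D,T):
    v,u=np.mgrid[:480,:640]
    n=cv2.undistortPoints(np.stack([u,v],-1).reshape(-1,1,2).astype(float),K,D).reshape(480,640,2)
    P=np.concatenate([n*d[...,None],d[...,None]],-1)
    return P@T[:3,:3].T+T[:3,3]
if __name__=="__main__":
  for n in seeds:
    f=np.load(n+"0.npz");W=cloud(f["d"],f["K"],f["D"],f["T"]);p=f["p"].astype(int)
    hsv=cv2.cvtColor(f["p"],cv2.COLOR_RGB2HSV)
    for c,(u,v) in seeds[n].items():
        s=W[v,u];r=np.linalg.norm(W[...,:2]-s[:2],axis=-1)
        ok=f["d"]>0
        cap=ok&(r<.022)&(W[...,2]>s[2]-.005)&(hsv[...,1]<90)&(hsv[...,2]>110)
        C=W[cap]
        mid=(C[:,:2].max(0)+C[:,:2].min(0))/2
        lid=ok&(r<.12)&(hsv[...,1]>150)&(abs(W[...,2]-.05)<.006)
        L=W[lid]; (cx,cy),(w,h),a=cv2.minAreaRect(L[:,:2].astype(np.float32))
        ctr=np.array([cx,cy]);yaw=np.arctan2(*(mid-ctr)[::-1])
        print(n,c,"cap mean",C.mean(0).round(4),"mid",mid.round(4),"n",len(C),"z",np.percentile(C[:,2],[5,50,95]).round(4),"lid",ctr.round(4),np.round([w,h],3),"lidz",np.median(L[:,2]).round(4),"yaw",np.degrees(yaw).round(1),"d",np.hypot(*(mid-ctr)).round(4),"from lid",(ctr+.028*np.array([np.cos(yaw),np.sin(yaw)])).round(4))
E
python3 loc.py
```

```text
scene blue cap mean [0.5086 0.0601 0.0718] mid [0.5089 0.0606] n 111 z [0.0701 0.0717 0.074 ] lid [0.5195 0.0433] [0.093 0.212] lidz 0.0504 yaw 121.4 d 0.0203 from lid [0.5049 0.0672]
scene yellow cap mean [0.6348 0.2459 0.0721] mid [0.6346 0.2453] n 91 z [0.0698 0.0721 0.0739] lid [0.611  0.2312] [0.123 0.078] lidz 0.0503 yaw 30.9 d 0.0275 from lid [0.635  0.2456]
scene green cap mean [ 0.5112 -0.2581  0.0716] mid [ 0.5112 -0.2585] n 186 z [0.0695 0.0718 0.0734] lid [ 0.4856 -0.2498] [0.071 0.125] lidz 0.0507 yaw -18.8 d 0.027 from lid [ 0.5121 -0.2589]
scene red cap mean [ 0.6412 -0.078   0.0715] mid [ 0.6401 -0.0768] n 167 z [0.0695 0.0715 0.0735] lid [ 0.614  -0.0727] [0.073 0.125] lidz 0.0503 yaw -9.1 d 0.0264 from lid [ 0.6416 -0.0771]
side blue cap mean [0.5069 0.0613 0.0715] mid [0.5071 0.0615] n 120 z [0.0691 0.0714 0.0743] lid [0.5135 0.0473] [0.091 0.211] lidz 0.0502 yaw 114.2 d 0.0156 from lid [0.5021 0.0728]
side yellow cap mean [0.6315 0.2471 0.0721] mid [0.6325 0.2473] n 87 z [0.0689 0.0718 0.0761] lid [0.607  0.2333] [0.126 0.072] lidz 0.0502 yaw 28.8 d 0.0291 from lid [0.6316 0.2467]
side green cap mean [ 0.5105 -0.2578  0.0718] mid [ 0.5108 -0.2572] n 177 z [0.0687 0.0719 0.0748] lid [ 0.4828 -0.2491] [0.071 0.123] lidz 0.0502 yaw -16.2 d 0.0292 from lid [ 0.5097 -0.2569]
side red cap mean [ 0.6393 -0.0773  0.0716] mid [ 0.6391 -0.0773] n 122 z [0.0688 0.0715 0.0744] lid [ 0.6108 -0.0725] [0.072 0.124] lidz 0.0502 yaw -9.7 d 0.0287 from lid [ 0.6384 -0.0772]
```

```bash
cat > press.py <<'E'
import sys,numpy as np
from plant import *
from scipy.spatial.transform import Rotation as R
def rpy(yaw):
    x=np.array([0,0,-1.]);y=np.array([-np.sin(yaw),np.cos(yaw),0]);best=None
    q0=np.array(observe()["q"])
    return [R.from_matrix(np.c_[x,s*y,np.cross(x,s*y)]).as_euler("xyz") for s in(1,-1)]
def above(xy,yaw,z=.18):
    q0=observe()["q"]; c=[]
    for o in rpy(yaw):
        q=inverse_kinematics([*xy,z],list(o))
        if q is not None:c.append((np.abs(np.array(q)-q0).max(),list(o)))
    o=min(c)[1]; movep([*xy,z],o)
def press(xy,yaw):
    above(xy,yaw); move_l([*xy,.085],feed=.12); hold(.2)
    f0=observe()["ft_force"]
    hit=move_l([*xy,.0565],feed=.015,max_force=6.5)
    s=observe();print("hit",hit,"tcp",s["eef_pos"].round(4),"dF",(s["ft_force"]-f0).round(2))
    hold(.15);s=observe();print("after hold",s["eef_pos"].round(4),(s["ft_force"]-f0).round(2))
    move_l([*xy,.18],feed=.12);print("t",observe()["time_s"])
E
sed 's/r<.12/r<.1/' loc.py > l2.py; python3 l2.py | grep blue | grep -o 'lid \[.*'
python3 - <<'E'
from press import *
gripper_to(0.0)
press([.508,.061],np.radians(5))
import cv2
p,d=get_image("wrist");cv2.imwrite("pics/w1.png",p[:,:,::-1])
E
```

```text
lid [0.4865 0.0719] [0.072 0.125] lidz 0.0504 yaw -26.7 d 0.0251 from lid [0.5115 0.0593]
lid [0.483  0.0742] [0.073 0.121] lidz 0.0502 yaw -27.6 d 0.0273 from lid [0.5078 0.0612]
hit True tcp [0.508  0.061  0.0588] dF [-1.68  0.49  6.37]
after hold [0.508  0.061  0.0589] [-2.85  0.18  5.91]
t 7.1press.py:15: UserWarning: Gimbal lock detected. Setting third angle to zero since it is not possible to uniquely determine all angles.
  above(xy,yaw); move_l([*xy,.085],feed=.12); hold(.2)
```

View pics/w1.png

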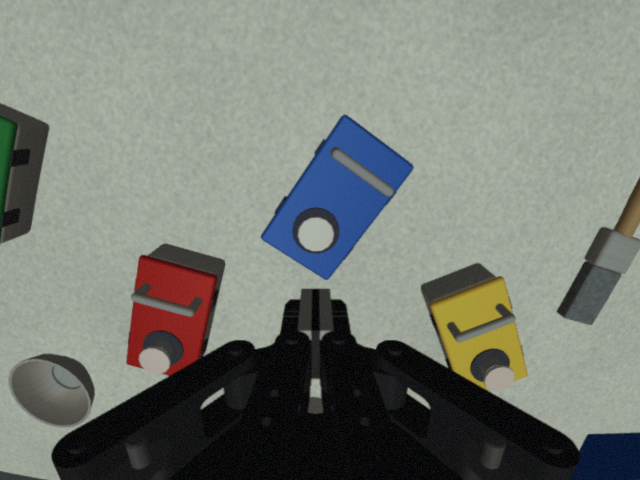

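The wrist view shows the blue cap (316,234) low on its lid and the canister upright. It stopped at z = 58.8 mm with 6.4 N, which is what a plug at its stop should give. Next: yellow.

```bash
python3 -W ignore - <<'E'
from press import *
press([.633,.2465],np.radians(30))
from loc import *
for n in("scene","side"):
    p,d=get_image(n);c=get_calibration(n);cv2.imwrite(f"pics/{n}1.png",p[:,:,::-1])
    W=cloud(d,np.array(c["intrinsics"]),np.array(c["dist_coeffs"]),np.array(c["world_from_camera"]))
    hsv=cv2.cvtColor(p,cv2.COLOR_RGB2HSV)
    for k,xy in dict(blue=(.508,.061),yellow=(.633,.2465)).items():
        r=np.linalg.norm(W[...,:2]-xy,axis=-1)
        m=(d>0)&(r<.022)&(hsv[...,1]<90)&(hsv[...,2]>110)&(W[...,2]>.055)&(W[...,2]<.08)
        if m.sum():print(n,k,m.sum(),np.median(W[m],axis=0).round(4))
E
```

```text
hit True tcp [0.633  0.2465 0.059 ] dF [-0.69 -1.11  5.71]
after hold [0.633  0.2465 0.0591] [-2.13 -0.46  5.96]
t 12.0833
scene blue 110 [0.5086 0.0605 0.0623]
scene yellow 96 [0.6339 0.247  0.0624]
side blue 123 [0.5073 0.0612 0.0623]
side yellow 88 [0.6322 0.247  0.0624]
```

Blue and yellow caps both read 62.3 mm or so in both cameras, and neither has moved. Next: green.

```bash
python3 -W ignore - <<'E'
from press import *
press([.511,-.258],np.radians(-17.5))
above([.45,.30],0,.25)
from loc import *
for n in("scene","side"):
    p,d=get_image(n);c=get_calibration(n);cv2.imwrite(f"pics/{n}2.png",p[:,:,::-1])
    W=cloud(d,np.array(c["intrinsics"]),np.array(c["dist_coeffs"]),np.array(c["world_from_camera"]))
    hsv=cv2.cvtColor(p,cv2.COLOR_RGB2HSV)
    for k,xy in dict(blue=(.508,.061),yellow=(.633,.2465),green=(.511,-.258),red=(.64,-.077)).items():
        r=np.linalg.norm(W[...,:2]-xy,axis=-1)
        m=(d>0)&(r<.022)&(hsv[...,1]<90)&(hsv[...,2]>110)&(W[...,2]>.055)&(W[...,2]<.08)
        if m.sum():print(n,k,m.sum(),np.median(W[m],axis=0).round(4))
print(observe()["time_s"])
E
```

```text
hit True tcp [ 0.511  -0.258   0.0588] dF [-2.45  1.46  5.  ]
after hold [ 0.511  -0.258   0.0589] [-2.28  0.7   5.1 ]
t 18.1167
scene blue 109 [0.5091 0.0603 0.0626]
scene yellow 96 [0.6344 0.2466 0.0623]
scene green 183 [ 0.5108 -0.2582  0.0625]
scene red 168 [ 0.6412 -0.0778  0.0714]
side blue 125 [0.5067 0.0608 0.0621]
side yellow 87 [0.6329 0.247  0.0617]
side green 181 [ 0.5099 -0.2576  0.0625]
side red 123 [ 0.6389 -0.0768  0.0711]
20.25
```

View pics/scene2.png

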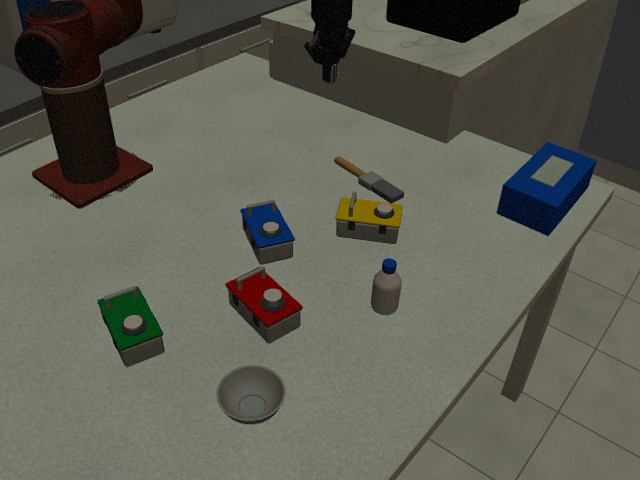

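The scene view shows blue (271,230), yellow (384,211) and green (134,324) caps low. The red cap (272,297) is still up, the bystanders are where they were, and the arm is clear.

```bash
python3 -c "
from plant import *
job_done()"
```

```text
the job is handed in; nothing more can be done
```

I pressed the blue, then the yellow, then the green vent plug home with the fingers shut, and handed the job in at about 20 s of the 42 s allowed.

- **Plugs down:** each press stopped with the fingertips at 58.8–59.0 mm, about 3 mm into the cap's give. That is what a plug at its stop should show. Afterwards the three caps read 61.7–62.6 mm in both cameras, against 62 mm for fully down.
- **Red canister:** its cap is still up, at about 71 mm.
- **Nothing disturbed:** all four caps stayed where they were to within 1 mm, and the last picture showed the bottle, bowl and brush where they were.

**Force readings that disagreed:** the upward force was about 6.4 N on blue, 5.7–6.0 N on yellow and 5.0–5.1 N on green. Yellow and green fell short of the expected 6–7 N, and all three showed 1–3 N of sideways force. Cap height and stopping height agree that all three are home, so I took the gap as sensor noise and bias and did not press again.

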